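# Load the red rock specimen flush into the scanner holder

### The job

Take the reddish rock block out of its bay in the sloped green bin, set it into the matching rectangular recess of the aluminium specimen holder, and press it down until its top is flush with the holder's top face. Leave the other two rock blocks in their bays, do not disturb the hammer, beaker or loose rock, and let go at the end.

Things in the scene. Friction and masses are not known exactly. Their poses are not given: they have to be found in the camera images.
- bin: fixed green bin, 155 deep (x) x 320 wide (y) mm, at most 95 high. Its tray slopes 20 degrees, low side at its -x (robot side). Three open-topped bays 100 wide, centred at y = -105, 0, 105, a block within 5 of the middle of each, lower end near the front lip. Dividers 5 thick, 22 high, lip and rear wall 26 high, square to the sloping floor. Origin: underside centre, on the table; z up
- red_block: sawn red granite (brick red, dark and pink flecks) block, 100 x 40 x 40 mm, 0.43 kg, lying in one of the three bays (any) flat on its sloping floor: x (long axis) points up the slope, z (out of its upper face) is tilted 20 degrees from vertical towards the bin's -x. Origin: centre of its underside
- red_block_center (a point): the centre of the red block's volume, 20 mm above its underside along its z; axes as the block's
- pale_block_center (a point): centre of the sawn cream limestone block, 100 x 40 x 40 mm, 0.43 kg, lying in one of the three bays (any) flat on its sloping floor: x (long axis) points up the slope, z (out of its upper face) is tilted 20 degrees from vertical towards the bin's -x. To be left there
- dark_block_center (a point): centre of the sawn dark grey basalt block, 100 x 40 x 40 mm, 0.43 kg, lying in one of the three bays (any) flat on its sloping floor: x (long axis) points up the slope, z (out of its upper face) is tilted 20 degrees from vertical towards the bin's -x. To be left there
- holder: fixed aluminium specimen holder, a block 170 x 110 x 60 mm (x, y, z) with a blue stripe on its two long sides. In its top is a rectangular recess 108 mm long (x) and 48 mm wide (y), so the block has 4 mm of play on each side; it may go in either way round. Origin: centre of its underside, z up
- holder_mouth (a point): centre of the recess's mouth, in the plane of the holder's top face, 60 mm above the table; axes as the holder's
- plate (a joint): black lift plate, the recess's floor; slides straight down. Value: metres pressed down; its top is 18 mm below the holder's top face at 0, 40 mm below at 0.022, its stop (a 40 mm block is then flush). Starts at 0 to 0.004. Friction, no spring: it stays where left, carries the block's weight (block stands 18 to 22 mm proud); 5 to 10 N more on the block push it down
- hammer: hammer with red handle and steel head, 280 mm long, lying on the table to the robot's right of the holder; bystander. Origin: near its middle on the table
- beaker: white plastic beaker, 70 mm across, 90 mm high, standing beyond the holder; bystander. Origin: centre of its underside
- rock: grey rough rock, 110 mm across, 55 mm high, on or near a sheet of paper beyond the holder and the bin; bystander. Origin: centre of its underside
There are look-alikes about, which are no part of the job. What is meant by the holder is not purple, and is the larger of those in its own colour.

How it is judged:
On the way, in this order (a step that is already met when the one before it is completed fails the run):
1. the red block is lifted out of the bin: its centre is more than 78 mm above the table (height (world z) of red_block_center above 0.078 m), for 0.1 s.
2. the red block stands in the recess: centred within 8 mm, lengthwise in line within 0.12 rad, its centre less than 6 mm above the holder's top face (horizontal distance between red_block_center and holder_mouth below 0.008 m and angle between the x axis of red_block and the x axis of holder, either way round below 0.12 rad and z of red_block_center in the frame of holder_mouth below 0.006 m), for 0.1 s.
At the end, for the whole second after the job is handed in: the red block lies in the holder's recess (centred within 8 mm, in line within 0.12 rad), its top flush with the holder's top face to 2.8 mm, at rest and not touched by the fingers; the other two blocks, the hammer, the beaker and the rock are within 30 mm of where they started (horizontal distance between red_block_center and holder_mouth below 0.008 m and angle between the x axis of red_block and the x axis of holder, either way round below 0.12 rad and z of red_block_center in the frame of holder_mouth below -0.0172 m and linear speed of red_block below 0.02 m/s and contact force between red_block and the fingers below 0.1 N and distance of each of pale_block_center, dark_block_center, hammer, beaker, rock from where it was at the start of the episode below 0.03 m).
It fails at once if another rock block, the hammer, the beaker or the rock is moved by more than 30 mm (not (distance of each of pale_block_center, dark_block_center, hammer, beaker, rock from where it was at the start of the episode below 0.03 m)).
It also fails if it takes over 46 s, if anything falls off the work surface, if the arm or the gripper's body presses on something with over 40 N, if the wrist force passes 120 N, or if a joint passes its speed limit or range.

### The arm

A 6-joint arm with a two-finger parallel gripper is mounted at the origin on the work surface. World frame = base frame: x ahead of the robot, y to its left, z up, the work surface at z = 0. Lengths are in m, angles in rad, forces in N, time in s.
With the tool pointing down it reaches from about 0.35 to 1 m from the base axis. Payload 7.1 kg.
Tool frame: the origin (TCP) lies midway between the tips of the shut fingers; the grasp point (between the pads) lies 19 mm behind it; z points along the fingers, y is the line along which they close (so a half turn about z gives the same grasp; the last joint's range is limited). The gripper opens to 85 mm and grips with 20 to 120 N. Pads are 22 mm wide; open, the fingers measure 114 mm over their backs; the gripper's body (76 mm by 85 mm) begins 54 mm behind the grasp point. The pads swing forward as they close: fully open they stand 13 mm farther back than shut.
Start: joints at [-1.312, 0.423, 1.63, -0, 1.089, -0.019], TCP at [0.171, -0.601, 0.231] pointing down, gripper open.
Joint ranges: [-3, 3], [-0.9, 2.11], [0.09, 2.58], [-1.31, 4.45], [0.11, 2.69], [-2.54, 2.54]. Speed limits (rad/s): [2.39, 2.39, 3.01, 3.14, 3.14, 3.14].

### API

Orientations are given as a unit quaternion [x, y, z, w].
In Python, from workcell import env, vision gives the robot as it stands.
- The arm moves only by the tool apply_moves, never from a script. Its argument "series" is a list of rows, each a list of 7 numbers: the opening, from -1 (shut) to 1 (fully open), then the shift along the tool's x, y, z in units of 25 mm (1.0 is 25 mm), then the turn, a rotation vector about the tool's x, y, z in units of 6 degrees (1.0 is 6 degrees). A call has 1 to 20 rows; each row shifts and turns the commanded pose from where the row before left it, along the tool's axes as they then stand; what a row does not reach is not made up. A row lasts 1/12 s, in which the tool goes at most 41.7 mm and 7.16 degrees, less where a joint would pass 70% of its speed; a pose out of reach is approached as far as the arm can. A call is refused whole if a number of a shift passes 1 or a number of a turn 1, either way. A call with a gripper value outside its range is refused whole. The fingers move at their own pace and stop on an object; "squeeze" is the grip in N (left out, the last holds). Time passes only in rows, so rows that do not move let the fingers close. It gives the time, the measured TCP pose, the force, the opening and the grip force at its end, in the units of the state.
- env.get_obs(): the state, without advancing time (a new reading comes with each control period).
- vision.grab_frame(name): name is "scene" or "top"; returns (picture, depth): 400x640x3 uint8, blue, green, red; 400x640 float32, m along the optical axis (not along the pixel's ray), 0 where there is no reading.
- vision.camera_params(name): a dict with "intrinsics" (3x3 intrinsics, pixels), "T" (4x4, takes a point from camera to world coordinates). Camera axes: x right, y up, looking along -z (the intrinsics and any distortion apply to the point x, -y, -z); pixel columns grow to the right and rows downward; lengths in m; the calibration is good to about 2 mm. A picture is of the moment at which its call begins. camera_params takes no time and is no camera call.
- env.finish_job(): hands the job in; it is judged then, once.
Trained networks look in the newest picture that a camera, given by its name, has taken for a name from the list of things; names that differ only in an ending like _2 or _b are one class to them, and where a whole thing is asked for, a point or a joint stands for the part that bears it (a point fixed in the world has none). Each returns a list of dicts, best first, with "p" (0 to 1); they miss things now and then, are a little off and sometimes report something else, mostly with a low value. They report only what shows in the picture. A call takes as long as a camera call. They do not tell look-alikes from the thing itself.
- vision.trace(camera, query): "pixels" (400x640 bool, what is visible of it) and "point" ([row, column] in pixels, amid what is visible of it).
- vision.tip_of(camera, query): "point" ([row, column] in pixels: a listed point, or the origin of a listed thing).
The state is a dict: "time": time; "qpos": joint angles; "qd": joint speeds; "joint_efforts": joint torques, N m; "tool_pos": TCP position; "ee_rot": TCP orientation; "wrist_force": force on the tool from outside, world axes, zero at the start; "ft_torque": the same for the moment, N m; "opening": finger opening in m; "finger_force": force on a finger pad.
Only numpy, scipy, OpenCV 4.12 (cv2) and the standard library are available. Lean on these libraries where they do the work, as an engineer would, in place of code of your own. Each camera call takes 0.05 s, during which the arm holds its last target. There are 200 camera calls.

## Working session

There is one attempt and no reset: what is moved stays moved. The work goes in short steps, Python scripts to look and compute and a tool call to move; the robot and the scene stay as the last step left them, time stands still between calls to the robot, and variables do not carry over. Pictures are saved under pics/ and viewed, at most 10 in all, crops included, and the job is handed in when it is done.

Besides the shell and the picture viewer there is one more tool, called after "Call:" as name(argument=value, ...), one argument or row to a line, values as JSON. apply_moves: Moves the arm, as the interface text tells. Its arguments: {"type":"object","properties":{"series":{"type":"array"},"squeeze":{"type":"number"}},"required":["series"]}

```bash
mkdir -p pics; ls
cat > h.py <<'E'
import numpy as np, cv2
from workcell import env, vision
def world(cam,depth,mask=None):
    P=vision.camera_params(cam);K=np.array(P["intrinsics"]);T=np.array(P["T"])
    v,u=np.nonzero((depth>0)&(mask if mask is not None else True))
    d=depth[v,u]
    c=np.stack([(u-K[0,2])/K[0,0]*d,-(v-K[1,2])/K[1,1]*d,-d],1)
    return c@T[:3,:3].T+T[:3,3],v,u
E
python3 - <<'E'
from h import *
for c in ["scene","top"]:
    im,d=vision.grab_frame(c); cv2.imwrite(f"pics/{c}0.png",im); np.save(f"{c}0.npy",d)
    P=vision.camera_params(c); print(c,P)
    for q in ["red_block","pale_block_center","dark_block_center","holder","bin","hammer","beaker","rock"]:
        for r in vision.trace(c,q)[:4]:
            p,v,u=world(c,d,r["pixels"])
            print(q,round(r["p"],2),r["point"],r["pixels"].sum(),np.median(p,0).round(3) if len(p) else None)
o=env.get_obs();print(o)
E
```

```text
pics
scene {'intrinsics': array([[411.01150324,   0.        , 313.76805287],
       [  0.        , 411.01150324, 201.13352296],
       [  0.        ,   0.        ,   1.        ]]), 'T': array([[-0.6406247 , -0.63052216,  0.43822574,  1.01944391],
       [ 0.76785026, -0.52422778,  0.36822713,  0.42686671],
       [-0.00244526,  0.57238714,  0.81997987,  1.09247337],
       [ 0.        ,  0.        ,  0.        ,  1.        ]])}
red_block 0.97 [309.5, 407.9] 708 [0.574 0.374 0.073]
red_block 0.38 [295.8, 257.1] 1066 [0.791 0.036 0.046]
red_block 0.28 [188.9, 283.7] 2085 [ 0.49  -0.15   0.058]
pale_block_center 0.85 [246.8, 355.9] 630 [0.523 0.17  0.071]
dark_block_center 0.65 [276.2, 387.5] 640 [0.547 0.271 0.072]
holder 0.9 [196.5, 346.0] 1182 [0.366 0.024 0.043]
holder 0.81 [191.3, 282.9] 2043 [ 0.49  -0.15   0.058]
holder 0.65 [124.2, 304.8] 1495 [ 0.231 -0.273  0.057]
bin 0.6 [291.8, 376.2] 5290 [0.594 0.289 0.046]
hammer 0.75 [151.1, 217.7] 669 [ 0.501 -0.449  0.024]
beaker 0.71 [294.7, 257.6] 1085 [0.791 0.037 0.046]
beaker 0.62 [229.8, 208.1] 678 [ 0.742 -0.207  0.059]
rock 0.7
[... 1105 characters left out ...]
.045]
{'time': 0.9, 'qpos': array([-1.31200706e+00,  4.23067579e-01,  1.62988196e+00,  1.38748264e-05,
        1.08859169e+00, -1.89827939e-02]), 'qd': array([-0.00043319,  0.00040007,  0.00083691,  0.00023051, -0.00158515,
        0.00091329]), 'joint_efforts': array([ 2.46497615e-05, -5.57333958e+01, -2.82148111e+01,  7.87472743e-06,
        8.90562151e-04,  1.79327444e-06]), 'tool_pos': array([ 0.1714222 , -0.60103175,  0.23134642]), 'ee_rot': array([9.90371273e-01, 1.38436773e-01, 9.17814964e-06, 2.47942887e-05]), 'wrist_force': array([-0.47245866,  0.53826219, -0.57416727]), 'ft_torque': array([-0.00056697, -0.00021387,  0.04612741]), 'finger_force': 0.0, 'opening': 0.08536423055178682}
```

View pics/top0.png

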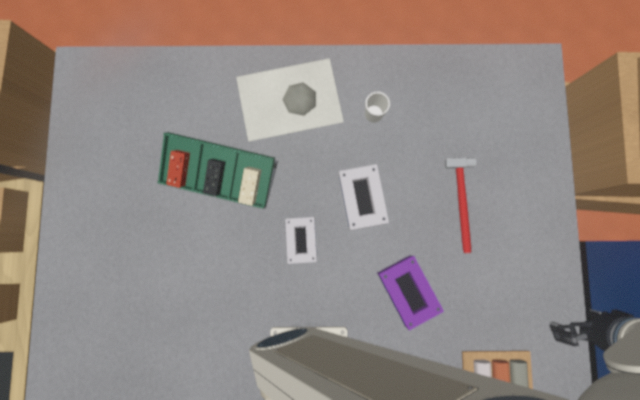

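View pics/scene0.png

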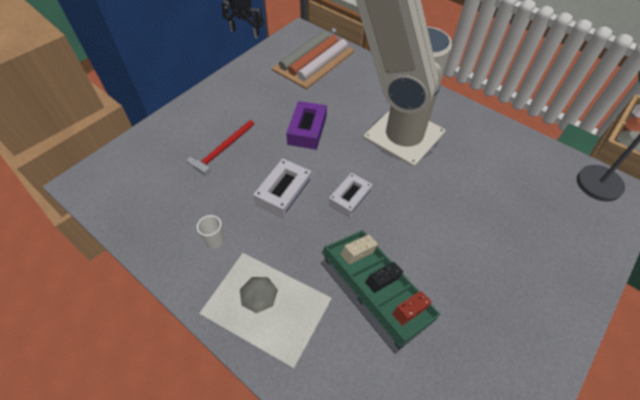

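Run:
```python
from h import *
ims=[]
for c,ctr in [("scene",(190,284)),("top",(198,364))]:
    im=cv2.imread(f"pics/{c}0.png");d=np.load(f"{c}0.npy")
    p,v,u=world(c,d)
    t=(abs(p[:,2])<.02)&(np.hypot(p[:,0]-.48,p[:,1]+.15)<.3)
    A=np.c_[p[t][:,:2],np.ones(t.sum())];print(c,"table",np.linalg.lstsq(A,p[t][:,2],rcond=None)[0].round(4))
    for nm,(x,y,r,z0,z1) in {"holder":(.48,-.155,.12,.05,.07),"small":(.36,.02,.08,.035,.05),"purple":(.22,-.28,.12,.045,.07)}.items():
        s=(np.hypot(p[:,0]-x,p[:,1]-y)<r)&(p[:,2]>z0)&(p[:,2]<z1)
        q=p[s]; R=cv2.minAreaRect(q[:,:2].astype(np.float32)); print(nm,s.sum(),np.array(R[0]).round(4),np.array(R[1]).round(4),R[2],q[:,2].mean())
    for q in ["holder_mouth","holder","red_block_center","red_block","bin"]:
        for r in vision.tip_of(c,q)[:3]:
            rc=np.array(r["point"]);P=vision.camera_params(c);K=P["intrinsics"];T=P["T"]
            ray=T[:3,:3]@np.array([(rc[1]-K[0,2])/K[0,0],-(rc[0]-K[1,2])/K[1,1],-1])
            z={"holder_mouth":.06,"holder":0,"red_block_center":.055,"red_block":.035,"bin":0}[q]
            print(q,round(r["p"],2),rc.round(1),(T[:3,3]+ray*(z-T[2,3])/ray[2]).round(4))
    for (a,b) in [ctr,((309,408) if c=="scene" else (167,177))]:
        k=im[a-35:a+35,b-45:b+45];ims.append(cv2.resize(k,(360,280),interpolation=cv2.INTER_CUBIC))
# base & gripper
d=np.load("scene0.npy");p,v,u=world("scene",d)
s=(np.hypot(p[:,0],p[:,1])<.18)&(p[:,2]>.008)&(p[:,2]<.03)
print("base",cv2.minAreaRect(p[s][:,:2].astype(np.float32)),s.sum())
cv2.imwrite("pics/c1.png",np.vstack([np.hstack(ims[:2]),np.hstack(ims[2:])]))
```

```text
scene table [-0.0005 -0.0003  0.002 ]
holder 1268 [ 0.4779 -0.1583] [0.1746 0.1124] 10.293500900268555 0.060479405415740095
small 727 [0.3563 0.0205] [0.13   0.0838] 3.756855010986328 0.0445589080504882
purple 1004 [ 0.2104 -0.2851] [0.1807 0.1113] 26.899059295654297 0.05894933021905912
holder_mouth 0.92 [188.9 348.6] [0.3622 0.0171 0.06  ]
holder_mouth 0.81 [184.2 280.8] [ 0.4841 -0.1585  0.06  ]
holder_mouth 0.57 [299.7 259.3] [0.8014 0.0554 0.06  ]
holder 0.95 [127.2 304.9] [ 0.1999 -0.3032  0.    ]
holder 0.66 [191.7 284. ] [ 0.4692 -0.1634  0.    ]
holder 0.57 [198.9 346.9] [0.3599 0.0135 0.    ]
red_block_center 0.69 [304.9 409.9] [0.5584 0.3664 0.055 ]
red_block 0.96 [311.9 406.5] [0.5716 0.3686 0.035 ]
bin 0.73 [287. 375.] [0.5523 0.2591 0.    ]
top table [ 0.0013 -0.0007 -0.0005]
holder 1698 [ 0.4768 -0.1591] [0.1703 0.1105] 10.123441696166992 0.05987872128462483
small 932 [0.3554 0.0202] [0.1255 0.0818] 3.228243350982666 0.04410130884554119
purple 1964 [ 0.2095 -0.2865] [0.1724 0.111 ] 27.06106185913086 0.05919315381954015
holder_mouth 0.88 [242.8 298. ] [0.348  0.0257 0.06  ]
holder_mouth 0.86 [290.6 412. ] [ 0.2156 -0.2885  0.06  ]
holder_mouth 0.64 [195.6 363.2] [ 0.4799 -0.159   0.06  ]
holder 0.91 [288.9 407.9] [ 0.2131 -0.2901  0.    ]
holder 0.77 [238.2 301. ] [0.3615 0.0213 0.    ]
holder 0.59 [200.4 362. ] [ 0.4729 -0.1612  0.    ]
red_block_center 0.82 [166.5 177.3] [0.5682 0.3748 0.055 ]
red_block 0.65 [166.7 182.6] [0.5717 0.3672 0.035 ]
bin 0.82 [172.3 224.1] [0.5609 0.2544 0.    ]
base ((0.031831566244363785, 0.02294987440109253), (0.265285462141037, 0.30082404613494873), 24.32484245300293) 1507
```

View pics/c1.png

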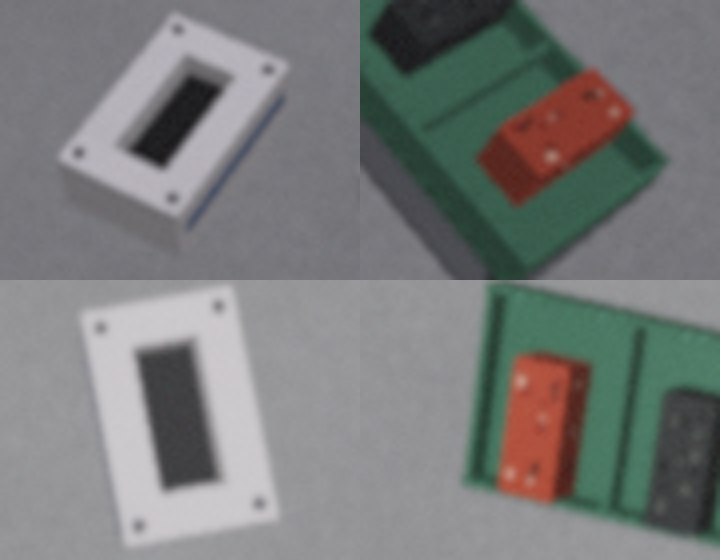

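Run:
```python
from h import *
allq=[]
for c in ["scene","top"]:
    im=cv2.imread(f"pics/{c}0.png");d=np.load(f"{c}0.npy")
    hsv=cv2.cvtColor(im,cv2.COLOR_BGR2HSV)
    m=((hsv[...,0]<12)|(hsv[...,0]>172))&(hsv[...,1]>90)
    m=cv2.morphologyEx(m.astype(np.uint8),cv2.MORPH_CLOSE,np.ones((5,5)))>0
    p,v,u=world(c,d,m)
    s=np.hypot(p[:,0]-.565,p[:,1]-.37)<.08
    q=p[s]
    # ransac plane near 20deg tilt
    rng=np.random.default_rng(0);best=None
    for _ in range(600):
        a=q[rng.choice(len(q),3,False)];n=np.cross(a[1]-a[0],a[2]-a[0]);l=np.linalg.norm(n)
        if l<1e-6: continue
        n/=l;n*=np.sign(n[2])
        if abs(n[2]-np.cos(np.radians(20)))>.04: continue
        i=abs((q-a[0])@n)<.003
        if best is None or i.sum()>best.sum(): best=i
    f=q[best];ctr=f.mean(0);n=np.linalg.svd(f-ctr)[2][2];n*=np.sign(n[2])
    # slope up dir = -(n horizontal); in-plane axes
    up=np.array([-n[0],-n[1],0]);e1=up-n*(up@n);e1/=np.linalg.norm(e1);e2=np.cross(n,e1)
    uv=np.c_[(f-ctr)@e1,(f-ctr)@e2].astype(np.float32)
    R=cv2.minAreaRect(uv);cc=ctr+R[0][0]*e1+R[0][1]*e2
    print(c,len(q),best.sum(),"n",n.round(3),"tilt",np.degrees(np.arccos(n[2])).round(1),"slope yaw",np.degrees(np.arctan2(e1[1],e1[0])).round(1),R,"topcentre",cc.round(4),"centre",(cc-n*.02).round(4))
    # bin rim: green points
    g=(hsv[...,0]>60)&(hsv[...,0]<95)&(hsv[...,1]>70)
    p,v,u=world(c,d,g);s=(np.hypot(p[:,0]-.57,p[:,1]-.26)<.22)&(p[:,2]>.01);b=p[s]
    R=cv2.minAreaRect(b[:,:2].astype(np.float32));print("bin",s.sum(),R,b[:,2].min(),b[:,2].max())
```

```text
scene 667 447 n [-0.332  0.085  0.94 ] tilt 20.0 slope yaw -14.4 ((-0.00237191841006279, -0.0003637727349996567), (0.10375461727380753, 0.04035494476556778), 0.42069530487060547) topcentre [0.5582 0.3745 0.0752] centre [0.5648 0.3728 0.0564]
bin 3702 ((0.5582568645477295, 0.2672487795352936), (0.3190215528011322, 0.1502375602722168), 75.90028381347656) 0.016330647104804363 0.09733563536446121
top 646 432 n [-0.329  0.079  0.941] tilt 19.8 slope yaw -13.6 ((-0.00019146129488945007, 0.0006713718175888062), (0.0415102019906044, 0.0976589247584343), 89.85939025878906) topcentre [0.5567 0.3738 0.0734] centre [0.5633 0.3722 0.0546]
bin 3417 ((0.5563867688179016, 0.2648930549621582), (0.31919917464256287, 0.1417495608329773), 75.93768310546875) 0.013669292656029564 0.09633844080925269
```

The lookalikes in the top picture are the small aluminium holder at (239,301), the purple one at (290,409) and the large aluminium one at (198,364). The large one measures 170x110x60 and has a blue stripe, so it's the holder; the crop confirms it. The red block is at (167,177), in the leftmost bay. In transit I'll keep the orientation fixed and narrow the fingers to about 55 mm.

Call:
apply_moves(
  series=[
    [0.3,0.9,-0.9,0,0,0,0],
    [0.3,0.9,-0.9,0,0,0,0],
    [0.3,0.9,-0.9,0,0,0,0],
    [0.3,0.9,-0.9,0,0,0,0],
    [0.3,0.9,-0.9,0,0,0,0],
    [0.3,0.9,-0.9,0,0,0,0],
    [0.3,0.9,-0.9,0,0,0,0],
    [0.3,0.9,-0.9,0,0,0,0],
    [0.3,0.9,-0.9,0,0,0,0],
    [0.3,0.9,-0.9,0,0,0,0],
    [0.3,0.9,-0.9,0,0,0,0],
    [0.3,0.9,-0.9,0,0,0,0],
    [0.3,0.9,-0.9,0,0,0,0],
    [0.3,0.9,-0.9,0,0,0,0],
    [0.3,0.9,-0.9,0,0,0,0],
    [0.3,0.9,-0.9,0,0,0,0],
    [0.3,0.9,-0.9,0,0,0,0],
    [0.3,0.9,-0.9,0,0,0,0],
  ],
  squeeze=60,
)

```text
time: 2.9
tool_pos: [0.4505, -0.099, 0.2316]
ee_rot: [0.99, 0.138, 0.0, 0.0]
wrist_force: [-0.2, -0.8, -1.0]
opening: 0.0552
finger_force: 0.0
```

Call:
apply_moves(
  series=[
    [0.3,0.45,-0.98,0,0,0,-0.9],
    [0.3,0,0,0,0,0,0],
  ],
)

```text
time: 3.07
tool_pos: [0.4549, -0.0704, 0.2314]
ee_rot: [0.982, 0.189, 0.0, -0.0]
wrist_force: [0.0, -0.3, -1.7]
opening: 0.0559
finger_force: 0.0
```

```bash
cat >> h.py <<'E'
from scipy.spatial.transform import Rotation as Rn
def rot(yaw,tilt=0):
    "tool x at world yaw (deg), tool down; tilt about tool y raising tool x's own end opposite"
    y=np.radians(yaw);x=np.array([np.cos(y),np.sin(y),0]);z=np.array([0,0,-1.])
    return Rn.from_matrix(np.stack([x,np.cross(z,x),z],1))*Rn.from_euler('y',tilt,degrees=True)
def plan(goal,R1,R0=None,p0=None):
    o=env.get_obs();R0=R0 or Rn.from_quat(o["ee_rot"]);p0=o["tool_pos"] if p0 is None else p0
    w=np.degrees((R0.inv()*R1).as_rotvec())/6
    print("turn units",w.round(2)," then shift units",(R1.inv().apply(np.array(goal)-p0)/.025).round(2), "or shift before turn",(R0.inv().apply(np.array(goal)-p0)/.025).round(2))
E
python3 - <<'E'
from h import *
top=np.array([.5575,.3742,.0743]);n=np.array([-.331,.082,.940]);n/=np.linalg.norm(n)
hov=top+n*.10
for t in (20,-20): print(t,rot(165.9,t).as_matrix()[:,2], -n)
R=rot(165.9)
plan(hov,R)
plan(hov,rot(165.9,20),R,hov);plan(hov,rot(165.9,-20),R,hov)
E
```

```text
20 [-0.33171577  0.08332124 -0.93969262] [ 0.33101903 -0.08200472 -0.94005405]
-20 [ 0.33171577 -0.08332124 -0.93969262] [ 0.33101903 -0.08200472 -0.94005405]
turn units [ 1.000e-02 -1.000e-02 -2.402e+01]  then shift units [ 1.71 18.24  2.53] or shift before turn [  9.3  -15.79   2.55]
turn units [0.   3.33 0.  ]  then shift units [0. 0. 0.] or shift before turn [0. 0. 0.]
turn units [ 0.   -3.33  0.  ]  then shift units [0. 0. 0.] or shift before turn [0. 0. 0.]
```

Call:
apply_moves(
  series=[
    [0.3,0.55,-0.93,0,0,0,0],
    [0.3,0.55,-0.93,0,0,0,0],
    [0.3,0.55,-0.93,0,0,0,0],
    [0.3,0.55,-0.93,0,0,0,0],
    [0.3,0.55,-0.93,0,0,0,0],
    [0.3,0.55,-0.93,0,0,0,0],
    [0.3,0.55,-0.93,0,0,0,0],
    [0.3,0.55,-0.93,0,0,0,0],
    [0.3,0.55,-0.93,0,0,0,0],
    [0.3,0.55,-0.93,0,0,0,0],
    [0.3,0.55,-0.93,0,0,0,0],
    [0.3,0.55,-0.93,0,0,0,0],
    [0.3,0.55,-0.93,0,0,0,0],
    [0.3,0.55,-0.93,0,0,0,0],
    [0.3,0.55,-0.93,0,0,0,0],
    [0.3,0.55,-0.93,0,0,0,0],
    [0.3,0.55,-0.93,0,0,0,0],
  ],
)

```text
time: 4.48
tool_pos: [0.5283, 0.3801, 0.2313]
ee_rot: [0.983, 0.185, -0.0, 0.0]
wrist_force: [0.1, -0.4, 0.2]
opening: 0.0558
finger_force: 0.0
```

Call:
apply_moves(
  series=[
    [0.3,0,0,0,0,0,-1],
    [0.3,0,0,0,0,0,-1],
    [0.3,0,0,0,0,0,-1],
    [0.3,0,0,0,0,0,-1],
    [0.3,0,0,0,0,0,-1],
    [0.3,0,0,0,0,0,-1],
    [0.3,0,0,0,0,0,-1],
    [0.3,0,0,0,0,0,-1],
    [0.3,0,0,0,0,0,-1],
    [0.3,0,0,0,0,0,-1],
    [0.3,0,0,0,0,0,-1],
    [0.3,0,0,0,0,0,-1],
    [0.3,0,0,0,0,0,-1],
    [0.3,0,0,0,0,0,-1],
    [0.3,0,0,0,0,0,-1],
    [0.3,0,0,0,0,0,-1],
    [0.3,0,0,0,0,0,-1],
    [0.3,0,0,0,0,0,-1],
    [0.3,0,0,0,0,0,-1],
    [0.3,0,0,0,0,0,-1],
  ],
)

```text
time: 6.15
tool_pos: [0.5283, 0.3787, 0.2313]
ee_rot: [0.329, 0.944, -0.0, 0.0]
wrist_force: [0.3, 0.1, -0.4]
opening: 0.0553
finger_force: 0.0
```

Call:
apply_moves(
  series=[
    [0.3,0,0,0,0,0,-1],
    [0.3,0,0,0,0,0,-1],
    [0.3,0,0,0,0,0,-1],
    [0.3,0,0,0,0,0,-1],
    [0.3,0,0,0,0,-0.83,0],
    [0.3,0,0,0,0,-0.83,0],
    [0.3,0,0,0,0,-0.83,0],
    [0.3,0,0,0,0,-0.83,0],
    [0.3,0,0,0,0,0,0],
    [0.3,0,0,0,0,0,0],
  ],
)

```text
time: 6.98
tool_pos: [0.5271, 0.3794, 0.2311]
ee_rot: [0.125, 0.977, -0.022, 0.17]
wrist_force: [0.0, -0.3, 0.1]
opening: 0.0553
finger_force: 0.0
```

Run:
```python
from h import *
top=np.array([.5575,.3742,.0743]);n=np.array([-.331,.082,.940]);n/=np.linalg.norm(n)
print(env.get_obs()["qpos"].round(2))
plan(top+n*.04,rot(165.9,-20)); plan(top-n*.022,rot(165.9,-20))
im,d=vision.grab_frame("scene")
cv2.imwrite("pics/s1.png",cv2.resize(im[200:400,280:520],(720,600),interpolation=cv2.INTER_CUBIC))
```

```text
[ 0.74  0.39  1.72 -0.38  0.87 -0.35]
turn units [-0.04 -0.04 -0.08]  then shift units [0.99 0.09 4.71] or shift before turn [0.97 0.11 4.72]
turn units [-0.04 -0.04 -0.08]  then shift units [0.99 0.1  7.19] or shift before turn [0.97 0.12 7.2 ]
```

View pics/s1.png

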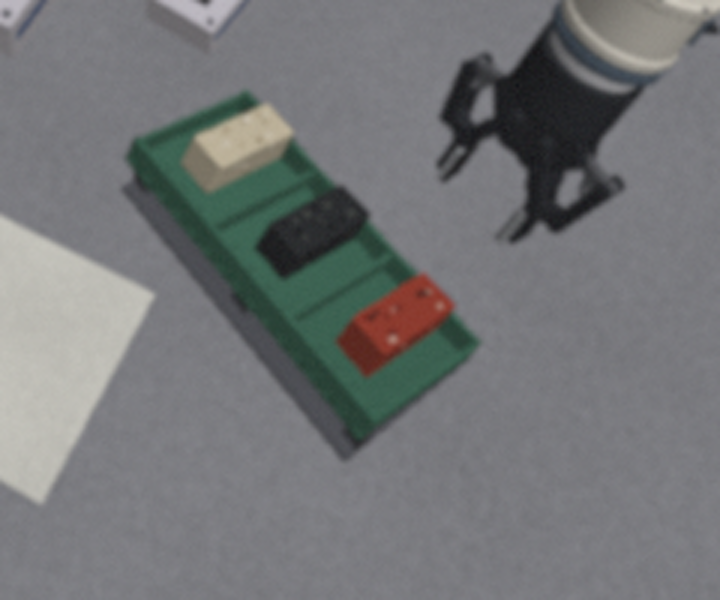

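The fingers are tilted with the tray above the red block, which is at (395,325) in the crop. Descending and closing.

Call:
apply_moves(
  series=[
    [0.3,0.5,0.1,0.8,-0.04,-0.04,-0.08],
    [0.3,0.49,0,0.9,0,0,0],
    [0.3,0,0,1,0,0,0],
    [0.3,0,0,1,0,0,0],
    [0.3,0,0,1,0,0,0],
    [0.3,0,0,0.7,0,0,0],
    [0.3,0,0,0.6,0,0,0],
    [0.3,0,0,0.6,0,0,0],
    [0.3,0,0,0.6,0,0,0],
    [0.3,0,0,0,0,0,0],
    [0.3,0,0,0,0,0,0],
  ],
)

```text
time: 7.95
tool_pos: [0.5669, 0.3718, 0.0534]
ee_rot: [0.122, 0.977, -0.022, 0.173]
wrist_force: [-0.0, -0.2, -0.1]
opening: 0.0556
finger_force: 0.0
```

Call:
apply_moves(
  series=[
    [-1,0,0,0,0,0,0],
    [-1,0,0,0,0,0,0],
    [-1,0,0,0,0,0,0],
    [-1,0,0,0,0,0,0],
    [-1,0,0,0,0,0,0],
    [-1,0,0,0,0,0,0],
  ],
  squeeze=70,
)

```text
time: 8.45
tool_pos: [0.5666, 0.3729, 0.0551]
ee_rot: [0.121, 0.977, -0.021, 0.174]
wrist_force: [-2.7, -2.6, 5.7]
opening: 0.0385
finger_force: 72.2
```

Call:
apply_moves(
  series=[
    [-1,0,0,-0.5,0,0,0],
    [-1,0,0,-0.8,0,0,0],
    [-1,0,0,-0.8,0,0,0],
    [-1,0,0,-0.8,0,0,0],
    [-1,0,0,-0.8,0,0,0],
    [-1,0,0,-0.8,0,0,0],
    [-1,0,0,-0.8,0,0,0],
    [-1,0,0,0,0,0,0],
  ],
)

```text
time: 9.12
tool_pos: [0.5219, 0.3851, 0.1817]
ee_rot: [0.121, 0.977, -0.019, 0.175]
wrist_force: [0.6, 1.4, -2.9]
opening: 0.0387
finger_force: 73.8
```

Run:
```python
from h import *
o=env.get_obs();print(o["tool_pos"],o["opening"],o["wrist_force"])
R0=Rn.from_quat(o["ee_rot"]);print(R0.as_matrix().round(3),o["qpos"].round(2))
ims=[]
for c in ["scene","top"]:
    im,d=vision.grab_frame(c);np.save(c+"2.npy",d);cv2.imwrite(f"{c}2.png",im)
    hsv=cv2.cvtColor(im,cv2.COLOR_BGR2HSV)
    m=((hsv[...,0]<12)|(hsv[...,0]>172))&(hsv[...,1]>90)
    p,v,u=world(c,d,m)
    t=R0.inv().apply(p-o["tool_pos"])
    s=np.linalg.norm(p-o["tool_pos"],axis=1)<.09
    print(c,s.sum(),np.percentile(t[s],[1,50,99],axis=0).round(4) if s.any() else 0)
    if s.any():
        a,b=int(v[s].mean()),int(u[s].mean());a=max(a,50);b=max(b,60)
        ims.append(cv2.resize(im[a-50:a+50,b-60:b+60],(400,333),interpolation=cv2.INTER_CUBIC))
cv2.imwrite("pics/g2.png",np.hstack(ims))
```

```text
[0.52192245 0.38511985 0.18173937] 0.0387101896887663 [ 0.64850834  1.41005097 -2.86411047]
[[-0.909  0.243  0.337]
 [ 0.23   0.97  -0.08 ]
 [-0.347  0.005 -0.938]] [ 0.75  0.45  1.77 -0.43  0.77 -0.28]
scene 660 [[-0.049  -0.0194 -0.0764]
 [-0.0221 -0.     -0.021 ]
 [ 0.0471  0.0203  0.0128]]
top 502 [[-0.0455 -0.028  -0.0737]
 [-0.0203 -0.0073 -0.0181]
 [ 0.0515  0.0177  0.0134]]
```

View pics/g2.png

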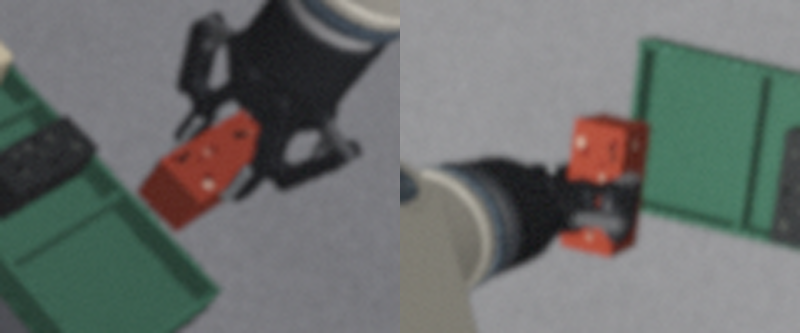

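The red block is gripped near its middle, and both views agree. Carrying it to the holder.

Run:
```python
from h import *
o=env.get_obs();R0=Rn.from_quat(o["ee_rot"])
e=np.degrees((R0.inv()*rot(165.9)).as_rotvec())/6;print("level",e.round(2))
g=[.477,-.159,.14]
plan(g,rot(190.2),rot(165.9),o["tool_pos"])
```

```text
level [ 0.02  3.36 -0.01]
turn units [ 0.    0.   -4.05]  then shift units [  5.6  -21.05   1.53] or shift before turn [ -3.56 -21.49   1.53]
```

Call:
apply_moves(
  series=[
    [-1,0,0,0,0,0.84,0],
    [-1,0,0,0,0,0.84,0],
    [-1,0,0,0,0,0.84,0],
    [-1,0,0,0,0,0.84,0],
    [-1,0,0,0,0,0,-0.81],
    [-1,0,0,0,0,0,-0.81],
    [-1,0,0,0,0,0,-0.81],
    [-1,0,0,0,0,0,-0.81],
    [-1,0,0,0,0,0,-0.81],
    [-1,0.13,-0.5,0,0,0,0],
    [-1,0.25,-0.95,0,0,0,0],
  ],
)

```text
time: 10.13
tool_pos: [0.5188, 0.3466, 0.1763]
ee_rot: [-0.089, 0.996, 0.0, -0.0]
wrist_force: [0.2, -0.3, -3.8]
opening: 0.0385
finger_force: 73.5
```

Call:
apply_moves(
  series=[
    [-1,0.26,-0.98,0,0,0,0],
    [-1,0.26,-0.98,0,0,0,0],
    [-1,0.26,-0.98,0,0,0,0],
    [-1,0.26,-0.98,0,0,0,0],
    [-1,0.26,-0.98,0,0,0,0],
    [-1,0.26,-0.98,0,0,0,0],
    [-1,0.26,-0.98,0,0,0,0],
    [-1,0.26,-0.98,0,0,0,0],
    [-1,0.26,-0.98,0,0,0,0],
    [-1,0.26,-0.98,0,0,0,0],
    [-1,0.26,-0.98,0,0,0,0],
    [-1,0.26,-0.98,0,0,0,0],
    [-1,0.26,-0.98,0,0,0,0],
    [-1,0.26,-0.98,0,0,0,0],
    [-1,0.26,-0.98,0,0,0,0],
    [-1,0.26,-0.98,0,0,0,0],
    [-1,0.26,-0.98,0,0,0,0],
    [-1,0.26,-0.98,0.5,0,0,0],
    [-1,0.26,-0.98,0.5,0,0,0],
    [-1,0.26,-0.98,0.5,0,0,0],
  ],
)

```text
time: 11.8
tool_pos: [0.4759, -0.1607, 0.1389]
ee_rot: [-0.087, 0.996, 0.001, -0.0]
wrist_force: [0.9, -0.3, -4.8]
opening: 0.0384
finger_force: 73.7
```

Call:
apply_moves(
  series=[
    [-1,0,0,0,0,0,0],
    [-1,0,0,0,0,0,0],
  ],
)

```text
time: 11.97
tool_pos: [0.4755, -0.1602, 0.1385]
ee_rot: [-0.086, 0.996, 0.001, -0.001]
wrist_force: [-0.7, 1.2, -3.8]
opening: 0.0388
finger_force: 73.7
```

```bash
cat > chk.py <<'E'
from h import *
import sys
o=env.get_obs();R0=Rn.from_quat(o["ee_rot"]);print(o["tool_pos"].round(4),o["opening"],o["wrist_force"].round(1),o["qpos"].round(2))
print("yaw",np.degrees(np.arctan2(*R0.as_matrix()[[1,0],0])),"tilt",R0.as_matrix()[2].round(3))
ims=[]
for c in ["scene","top"]:
    im,d=vision.grab_frame(c)
    hsv=cv2.cvtColor(im,cv2.COLOR_BGR2HSV)
    m=((hsv[...,0]<12)|(hsv[...,0]>172))&(hsv[...,1]>90)
    p,v,u=world(c,d,m); s=(np.linalg.norm(p[:,:2]-[.477,-.159],axis=1)<.1)
    p,v,u=p[s],v[s],u[s]
    if len(p)>30:
        zt=np.percentile(p[:,2],90);f=p[abs(p[:,2]-zt)<.006]
        R=cv2.minAreaRect(f[:,:2].astype(np.float32))
        A=np.c_[f[:,:2]-f[:,:2].mean(0),np.ones(len(f))]
        print(c,len(p),len(f),"zmax",zt.round(4),"slope",np.linalg.lstsq(A,f[:,2],rcond=None)[0].round(3),"rect",np.array(R[0]).round(4),np.array(R[1]).round(4),round(R[2],1))
    a,b=(185,284) if c=="scene" else (195,364)
    ims.append(cv2.resize(im[a-50:a+50,b-60:b+60],(400,333),interpolation=cv2.INTER_CUBIC))
cv2.imwrite("pics/"+sys.argv[1],np.hstack(ims))
E
python3 chk.py h3.png
python3 - <<'E'
from h import *
plan([.477,-.159,.12],rot(190.2))
E
```

```text
[ 0.4755 -0.1602  0.1385] 0.03882211607772773 [-0.7  1.2 -3.8] [-0.35  0.38  1.96  0.    0.8  -2.09]
yaw -170.11874036378967 tilt [ 0.003  0.002 -1.   ]
scene 338 206 zmax 0.1627 slope [-0.007 -0.016  0.16 ] rect [ 0.476  -0.1611] [0.0951 0.0409] 13.7
turn units [ 0.02 -0.01 -0.03]  then shift units [-0.02 -0.    0.78] or shift before turn [-0.02 -0.    0.78]
```

View pics/h3.png

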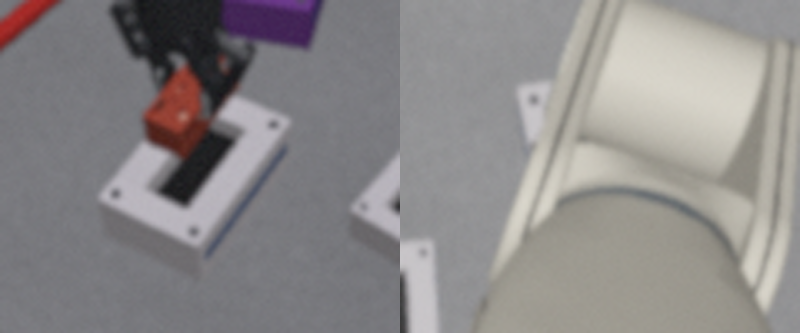

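Call:
apply_moves(
  series=[
    [-1,-0.14,0.06,0.5,0.02,-0.01,-0.03],
    [-1,0,0,0.8,0,0,0],
    [-1,0,0,0.7,0,0,0],
    [-1,0,0,0.2,0,0,0],
    [-1,0,0,0,0,0,0],
  ],
)

```text
time: 12.48
tool_pos: [0.4797, -0.1559, 0.0842]
ee_rot: [-0.09, 0.996, 0.0, -0.0]
wrist_force: [0.1, -0.7, -4.5]
opening: 0.0386
finger_force: 73.5
```

Call:
apply_moves(
  series=[
    [-1,0,0,0.2,0,0,0],
    [-1,0,0,0.2,0,0,0],
    [-1,0,0,0.1,0,0,0],
    [-1,0,0,0.1,0,0,0],
    [-1,0,0,0,0,0,0],
  ],
)

```text
time: 12.9
tool_pos: [0.4806, -0.1569, 0.07]
ee_rot: [-0.09, 0.996, -0.0, 0.001]
wrist_force: [-0.6, 0.1, -4.5]
opening: 0.0384
finger_force: 73.7
```

Call:
apply_moves(
  series=[
    [-1,0,0,0.1,0,0,0],
    [-1,0,0,0.1,0,0,0],
    [-1,0,0,0.1,0,0,0],
    [-1,0,0,0,0,0,0],
    [-1,0,0,0,0,0,0],
  ],
)

```text
time: 13.32
tool_pos: [0.4805, -0.1569, 0.0625]
ee_rot: [-0.09, 0.996, -0.0, 0.001]
wrist_force: [-0.1, 0.2, -3.7]
opening: 0.0385
finger_force: 73.7
```

```bash
python3 chk.py h4.png
```

```text
[ 0.4805 -0.1569  0.0625] 0.03845876674592491 [-0.1  0.2 -3.7] [-0.34  0.52  1.99 -0.    0.63 -2.09]
yaw -169.67348467580493 tilt [-0.001 -0.001 -1.   ]
scene 256 155 zmax 0.0884 slope [-0.002 -0.013  0.085] rect [ 0.4965 -0.1543] [0.0598 0.0434] 8.7
```

View pics/h4.png

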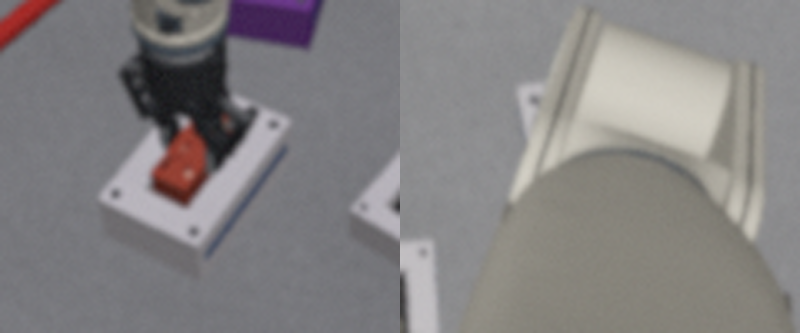

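The block has entered the recess without touching the sides. Lowering it onto the plate.

Call:
apply_moves(
  series=[
    [-1,0,0,0.08,0,0,0],
    [-1,0,0,0.06,0,0,0],
    [-1,0,0,0,0,0,0],
    [-1,0,0,0,0,0,0],
  ],
)

```text
time: 13.75
tool_pos: [0.4809, -0.1571, 0.0594]
ee_rot: [-0.09, 0.996, -0.001, 0.001]
wrist_force: [0.0, 0.8, 0.9]
opening: 0.0385
finger_force: 74.4
```

Call:
apply_moves(
  series=[
    [0.3,0,0,0,0,0,0],
    [0.3,0,0,0,0,0,0],
    [0.3,0,0,0,0,0,0],
    [0.3,0,0,-0.5,0,0,0],
    [0.3,0,0,-1,0,0,0],
    [0.3,0,0,-1,0,0,0],
    [0.3,0,0,-0.2,0,0,0],
    [-1,0,0,0,0,0,0],
    [-1,0,0,0,0,0,0],
    [-1,0,0,0,0,0,0],
    [-1,0,0,0,0,0,0],
    [-1,0,0,0,0,0,0],
    [-1,0,0,0,0,0,0],
  ],
)

```text
time: 14.83
tool_pos: [0.4801, -0.1567, 0.1259]
ee_rot: [-0.09, 0.996, -0.0, 0.0]
wrist_force: [-0.4, -1.1, -0.7]
opening: -0.0002
finger_force: 0.0
```

```bash
python3 chk.py h5.png
```

```text
[ 0.4801 -0.1567  0.1259] -0.00016827608307283336 [-0.4 -1.1 -0.7] [-0.34  0.41  1.96 -0.    0.77 -2.09]
yaw -169.67063939707035 tilt [-0. -0. -1.]
scene 376 284 zmax 0.0842 slope [-0.003  0.     0.082] rect [ 0.478  -0.1553] [0.1002 0.0386] 9.6
```

View pics/h5.png

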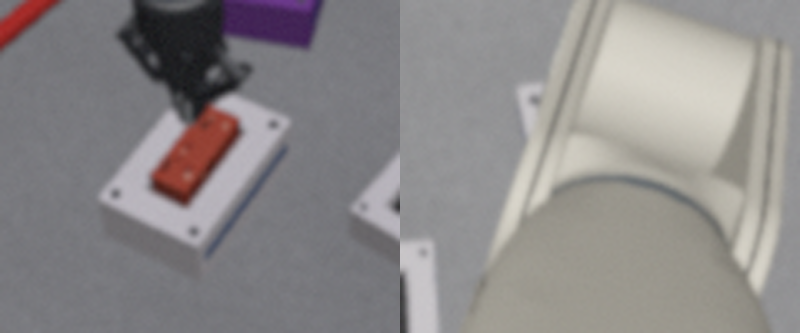

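It's seated level, in line and about 20 mm proud, within 3 mm of centre. Pressing down with shut fingers.

Call:
apply_moves(
  series=[
    [-1,0.06,0,0.8,0,0,0],
    [-1,0,0,0.6,0,0,0],
    [-1,0,0,0.2,0,0,0],
    [-1,0,0,0.15,0,0,0],
    [-1,0,0,0.1,0,0,0],
    [-1,0,0,0.1,0,0,0],
    [-1,0,0,0.1,0,0,0],
    [-1,0,0,0,0,0,0],
  ],
)

```text
time: 15.6
tool_pos: [0.4793, -0.1573, 0.0758]
ee_rot: [-0.09, 0.996, -0.001, 0.001]
wrist_force: [-0.6, -0.8, 1.9]
opening: -0.0001
finger_force: 0.0
```

Call:
apply_moves(
  series=[
    [-1,0,0,0.1,0,0,0],
    [-1,0,0,0.1,0,0,0],
    [-1,0,0,0.1,0,0,0],
    [-1,0,0,0.1,0,0,0],
    [-1,0,0,0.1,0,0,0],
    [-1,0,0,0,0,0,0],
  ],
)

```text
time: 16.1
tool_pos: [0.4795, -0.1573, 0.0633]
ee_rot: [-0.09, 0.996, -0.001, 0.001]
wrist_force: [-0.2, 0.3, 0.4]
opening: -0.0001
finger_force: 0.1
```

Call:
apply_moves(
  series=[
    [-1,0,0,0.06,0,0,0],
    [-1,0,0,0.06,0,0,0],
    [-1,0,0,0.04,0,0,0],
    [-1,0,0,0,0,0,0],
  ],
)

```text
time: 16.43
tool_pos: [0.4796, -0.1574, 0.0599]
ee_rot: [-0.09, 0.996, -0.001, 0.001]
wrist_force: [-2.9, 1.1, 10.3]
opening: 0.0
finger_force: 5.4
```

Call:
apply_moves(
  series=[
    [-1,0,0,0.04,0,0,0],
    [-1,0,0,0,0,0,0],
  ],
)

```text
time: 16.6
tool_pos: [0.4798, -0.1574, 0.0598]
ee_rot: [-0.09, 0.996, -0.001, 0.001]
wrist_force: [-5.7, 2.2, 23.0]
opening: -0.0002
finger_force: 11.3
```

The force rises to 23 N with no further travel at z = 0.060, so the plate is at its stop. Backing off and checking.

Call:
apply_moves(
  series=[
    [-1,0,0,-0.3,0,0,0],
    [-1,0,0,-1,0,0,0],
    [-1,0,0,-1,0,0,0],
    [-1,0,0,-1,0,0,0],
    [-1,0,0,-1,0,0,0],
    [-1,0,0,0,0,0,0],
    [-1,0,0,0,0,0,0],
  ],
)

```text
time: 17.18
tool_pos: [0.4802, -0.1576, 0.1671]
ee_rot: [-0.09, 0.996, -0.001, 0.003]
wrist_force: [0.4, 0.2, -0.5]
opening: -0.0001
finger_force: 0.0
```

```bash
python3 chk.py h6.png
```

```text
[ 0.4802 -0.1576  0.1671] -0.00014329005453583943 [ 0.4  0.2 -0.5] [-0.34  0.34  1.94 -0.    0.85 -2.09]
yaw -169.6687805480998 tilt [-0.005 -0.003 -1.   ]
scene 301 287 zmax 0.0639 slope [0.003 0.027 0.062] rect [ 0.477  -0.1573] [0.0986 0.0393] 11.2
```

View pics/h6.png

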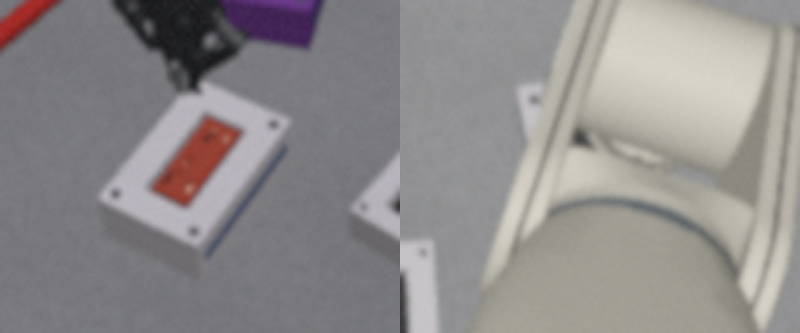

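Run:
```python
from h import *
D=[];I=None
for i in range(5):
    I,d=vision.grab_frame("scene");D.append(d)
d=np.median(D,0).astype(np.float32)
p,v,u=world("scene",d);c,s=np.cos(np.radians(10.2)),np.sin(np.radians(10.2))
q=(p[:,:2]-[.4775,-.158]);a=q[:,0]*c+q[:,1]*s;b=-q[:,0]*s+q[:,1]*c
blk=(abs(a)<.044)&(abs(b)<.014)&(p[:,2]<.08)
rim=(abs(a)<.08)&(abs(b)<.05)&((abs(a)>.06)|(abs(b)>.032))&(p[:,2]>.05)&(p[:,2]<.08)
A=np.c_[a,b,np.ones(len(a))]
for m in(blk,rim):print(m.sum(),np.median(p[m,2]).round(4),np.linalg.lstsq(A[m],p[m,2],rcond=None)[0].round(4))
```

```text
195 0.0614 [-0.0004  0.013   0.0614]
651 0.0614 [0.0005 0.002  0.0614]
```

Block and rim come out at the same height (0.0614 m each), so the block is flush. Handing in.

```bash
python3 -c "
from h import *
print(env.finish_job())"
```

```text
the job is handed in; nothing more can be done
None
```

I set the red block in the large aluminium holder's recess, pressed it flush (block and rim measure the same height), let go of it and handed the job in at about 17.5 s; nothing else was touched as far as I could see, and the hand-in gave no verdict.

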